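# Line up a food warmer's quarter-turn fastener and hold its access panel home

### The job

On the food warmer, turn the quarter-turn fastener on the access panel until its bar lines up with the two slots in the frame, with the panel still up; then press the panel fully down into the frame against its springs and finish while still holding it there with the fingers. Be gentle: never put more than 50 N of contact force in all on the panel and fastener (a grip counts the force of both fingers), and leave the tray, the jar and the carton where they are.

Things in the scene. Friction and masses are not known exactly. Their poses are not given: they have to be found in the camera images.
- warmer: Fixed countertop food warmer, steel box 280 x 280 mm. Origin: centre of its underside, on the table; z up; black control strip on its front (own -x). On top an aluminium frame 236 x 236 mm, top face 130 mm above the table, with a square well 124 x 124 mm in the middle. The frame's front and rear sides (-x, +x) each have a slot on the warmer's x axis (y = 0); left and right sides have none.
- slot_front (a point): Middle of the front slot, at the level of the frame's top face, 90 mm from the warmer's centre along its -x. The slot is 44 mm wide, 14 mm deep, open at the top, and runs along the warmer's x.
- slot_rear (a point): The same for the rear slot, 90 mm along the warmer's +x.
- panel: Square steel access panel 120 x 120 x 6 mm, lying in the well. Origin: centre of its top face; axes as the warmer's. It only slides straight down. Springs hold its top face level with the frame's (130 mm above the table); fully home it is 12 mm lower, on a solid stop. Push: about 3 N at first, 9 N at the bottom; it rises if let go. With the bar across the frame it stops after about 2 mm.
- fastener: Quarter-turn fastener in the panel's centre, riding on it, turning about the vertical. Origin: on its axis at the panel's top face; x along its bar. Flat steel bar 190 x 14 mm, 2 to 10 mm above the panel, its ends over the frame. It starts 45 to 85 degrees anticlockwise (from above) of the slot line: turn clockwise. No stop at the slots; friction 0.08 N m; its ends enter the slots within 8 deg.
- fastener_grip (a point): Middle of the black upright grip fin on the fastener's bar: 44 mm long (along the bar), 12 mm thick, from 10 to 40 mm above the panel's top face. This point is on the turning axis, 25 mm above the panel. The fin may be gripped from above and pressed on its top.
- foil_tray: Bystander: open aluminium tray 230 x 170 x 45 mm; origin at the centre of its underside. Leave it alone.
- sauce_jar: Bystander: upright glass jar 72 mm wide, 150 mm high; origin at the centre of its underside. Leave it alone.
- foil_carton: Bystander: cardboard carton 220 x 75 x 75 mm lying along its x; origin at the centre of its underside. Leave it alone.

How it is judged:
On the way, in this order (a step that is already met when the one before it is completed fails the run):
1. the fastener's bar is lined up with the slots while the panel is still up (angle between the x axis of fastener and the x axis of warmer, either way round below 0.15 rad and z of panel in the frame of warmer above 0.127 m), for 0.2 s.
2. the panel is pressed home with the bar in the slots (angle between the x axis of fastener and the x axis of warmer, either way round below 0.17 rad and z of panel in the frame of warmer below 0.12 m), for 0.3 s.
At the end, for the whole second after the job is handed in: The fastener's bar lies in the slots (within 0.17 rad of the slot line), the panel's top face is within 2 mm of fully home and still, held there by the fingers pushing on the panel or its fastener with more than 4 N; tray, jar and carton are within 30 mm of where they stood (all of step 2 and linear speed of panel below 0.01 m/s and contact force between the fingers and panel above 4 N and distance of each of foil_tray, sauce_jar, foil_carton from where it was at the start of the episode below 0.03 m); the arm keeps its last pose, push and grip.
It fails at once if contact force in all of the fingers (or the rest of the arm) on the panel and fastener above 50 N (contact force between any of the fingers, the arm and panel above 50 N).
It fails at once if the tray, jar or carton is moved more than 30 mm (distance of any of foil_tray, sauce_jar, foil_carton from where it was at the start of the episode above 0.03 m).
It also fails if it takes over 43 s, if anything falls off the work surface, if the arm or the gripper's body presses on something with over 40 N, if the wrist force passes 120 N, or if a joint passes its speed limit or range.

### The arm

A 6-joint arm with a two-finger parallel gripper is mounted at the origin on the work surface. World frame = base frame: x ahead of the robot, y to its left, z up, the work surface at z = 0. Lengths are in m, angles in rad, forces in N, time in s.
With the tool pointing down it reaches from about 0.25 to 0.775 m from the base axis. Payload 4 kg.
Tool frame: the origin (TCP) lies midway between the tips of the shut fingers; the grasp point (between the pads) lies 19 mm behind it; z points along the fingers, y is the line along which they close (so a half turn about z gives the same grasp; the last joint's range is limited). The gripper opens to 85 mm and grips with 20 to 120 N. Pads are 22 mm wide; open, the fingers measure 114 mm over their backs; the gripper's body (76 mm by 85 mm) begins 54 mm behind the grasp point. The pads swing forward as they close: fully open they stand 13 mm farther back than shut.
Start: joints at [-1.425, 0.087, 1.371, -0, 1.684, -0.103], TCP at [0.135, -0.533, 0.231] pointing down, gripper open.
Joint ranges: [-3.1, 3.1], [-0.76, 2.03], [0.27, 2.55], [-1.08, 4.22], [0.17, 2.65], [-2.57, 2.57]. Speed limits (rad/s): [2.79, 2.79, 3.14, 3.14, 3.14, 3.14].

### API

Orientations are given as a rotation vector (axis times angle).
In Python, from station import status, read_camera, robot gives the robot as it stands.
- The arm moves only by the tool apply_moves, never from a script. Its argument "plan" is a list of rows, each a list of 7 numbers: the shift along the tool's x, y, z in units of 50 mm (1.0 is 50 mm), then the turn, a rotation vector about the tool's x, y, z in units of 5 degrees (1.0 is 5 degrees), then the finger opening in mm, from 0 to 85.4. In form: [[dx, dy, dz, wx, wy, wz, gripper], ...]. A call has 1 to 8 rows; each row shifts and turns the commanded pose from where the row before left it, along the tool's axes as they then stand; what a row does not reach is not made up. A row lasts 1/8 s, in which the tool goes at most 62.5 mm and 10.7 degrees, less where a joint would pass 70% of its speed; a pose out of reach is approached as far as the arm can. A call is refused whole if a number of a shift passes 1 or a number of a turn 1, either way. A call with a gripper value outside its range is refused whole. The fingers move at their own pace and stop on an object; "force" is the grip in N (left out, the last holds). Time passes only in rows, so rows that do not move let the fingers close. It gives the time, the measured TCP pose, the force, the opening and the grip force at its end, in the units of the state.
- status.observe(): the state, without advancing time (a new reading comes with each control period).
- read_camera(name): name is "scene" or "side" or "wrist"; returns a dict with "frame" (400x640x3 uint8, blue, green, red), "depth" (400x640 float32, m along the optical axis (not along the pixel's ray), 0 where there is no reading), "mtx" (3x3 intrinsics, pixels), "world_from_camera" (4x4, takes a point from camera to world coordinates). Camera axes: x right, y down, z forward; pixel columns grow to the right and rows downward; lengths in m; the calibration is good to about 2 mm. A picture is of the moment at which its call begins.
- robot.close_job(): hands the job in; it is judged then, once.
The state is a dict: "clock": time; "joint_positions": joint angles; "joint_vel": joint speeds; "joint_torque": joint torques, N m; "eef_pos": TCP position; "eef_rot": TCP orientation; "force": force on the tool from outside, world axes, zero at the start; "ft_torque": the same for the moment, N m; "opening": finger opening in m; "grasp_force": force on a finger pad.
Only numpy, scipy, OpenCV 4.12 (cv2) and the standard library are available. Lean on these libraries where they do the work, as an engineer would, in place of code of your own. Each camera call takes 0.05 s, during which the arm holds its last target. There are 200 camera calls.

## Working session

There is one attempt and no reset: what is moved stays moved. The work goes in short steps, Python scripts to look and compute and a tool call to move; the robot and the scene stay as the last step left them, time stands still between calls to the robot, and variables do not carry over. Pictures are saved under pics/ and viewed, at most 10 in all, crops included, and the job is handed in when it is done.

Besides the shell and the picture viewer there is one more tool, called after "Request:" as name(argument=value, ...) on one line, values as JSON. apply_moves: Moves the arm, as the interface text tells. Its arguments: {"type":"object","properties":{"plan":{"type":"array"},"force":{"type":"number"}},"required":["plan"]}

```bash
mkdir -p pics
python3 - <<'E'
from station import status, read_camera, robot
import cv2,numpy as np
s=status.observe();print(s)
for n in("scene","side"):
    c=read_camera(n);cv2.imwrite(f"pics/{n}0.png",c["frame"]);np.savez(f"{n}0.npz",**c)
    print(n,c["mtx"].tolist(),c["world_from_camera"].round(3).tolist())
E
```

```text
{'clock': 0.0, 'joint_positions': array([-1.42511704e+00,  8.79737295e-02,  1.37230364e+00,  7.84814497e-07,
        1.68358666e+00, -1.03112236e-01]), 'joint_vel': array([ 1.05454049e-03,  1.13476191e-03, -8.64831882e-04, -9.51311406e-05,
        1.05062713e-03,  1.45438161e-03]), 'joint_torque': array([-2.09179200e-05, -3.51868272e+01, -3.13269782e+01, -2.25358585e-04,
        1.07964658e-02,  8.88536988e-06]), 'eef_pos': array([ 0.13534314, -0.532563  ,  0.23010383]), 'eef_rot': array([-3.11506366e+00, -3.89512072e-01,  7.46521316e-05]), 'force': array([0.1408185 , 0.42131556, 0.07895775]), 'ft_torque': array([ 0.03745423,  0.01249806, -0.03321115]), 'grasp_force': 0.0, 'opening': 0.08556088103039167}
scene [[433.53676965414746, 0.0, 318.1307028365534], [0.0, 433.53676965414746, 195.56215107938038], [0.0, 0.0, 1.0]] [[0.057, 0.635, -0.77, 1.59], [0.998, -0.022, 0.055, -0.091], [0.019, -0.772, -0.636, 1.016], [0.0, 0.0, 0.0, 1.0]]
side [[412.935702769641, 0.0, 324.4489577086389], [0.0, 412.935702769641, 204.64441515635738], [0.0, 0.0, 1.0]] [[-0.909, -0.31, 0.279, 0.182], [-0.417, 0.683, -0.6, 0.706], [-0.004, -0.662, -0.75, 0.971], [0.0, 0.0, 0.0, 1.0]]
```

View pics/scene0.png

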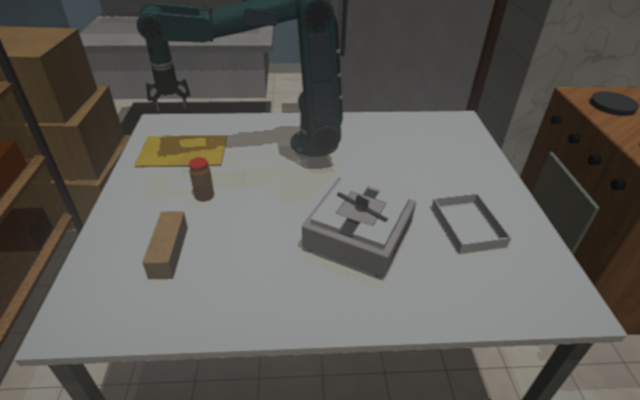

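The scene view shows the warmer's frame around (360,212), slots near (371,191) and (349,227), the bar from (338,195) to (387,218), and the fin at (362,202). Tray, jar and carton are clear of it.

```bash
cat > h.py <<'E'
import numpy as np
def pt(c,u,v,z=None):
    K=c["mtx"];T=c["world_from_camera"];r=np.linalg.inv(K)@[u,v,1]
    if z is None: d=c["depth"][int(round(v)),int(round(u))]
    else: d=(z-T[2,3])/(T[:3,:3]@r)[2]
    return T[:3,:3]@(r*d)+T[:3,3]
def cloud(c):
    v,u=np.mgrid[0:400,0:640];d=c["depth"];K=c["mtx"];T=c["world_from_camera"]
    p=np.stack([(u-K[0,2])/K[0,0]*d,(v-K[1,2])/K[1,1]*d,d],-1)
    return p@T[:3,:3].T+T[:3,3]
E
python3 - <<'E'
import cv2,numpy as np
from h import *
c=np.load("side0.npz");f=c["frame"]
s=np.load("scene0.npz")
for n,q in(("slotA",(371,191)),("slotB",(349,227)),("bar1",(338,195)),("bar2",(387,218)),("fin",(362,202))):
    print(n,pt(s,*q).round(3),pt(s,*q,z=.13).round(3))
ctr=pt(s,361,208,z=.13)
T=c["world_from_camera"];q=c["mtx"]@(T[:3,:3].T@(ctr-T[:3,3]));q=q[:2]/q[2];print(q)
x,y=[int(max(0,a)) for a in (q[0]-100,q[1]-75)]
cv2.imwrite("pics/sidecrop.png",cv2.resize(f[y:y+150,x:x+200],None,fx=4,fy=4,interpolation=2));print(x,y)
for n,cc in(("scene",s),("side",c)):
    P=cloud(cc);m=(np.abs(P[...,2]-.130)<.006)&(np.hypot(P[...,0]-ctr[0],P[...,1]-ctr[1])<.2)
    r=cv2.minAreaRect(P[m][:,:2].astype(np.float32));print(n,m.sum(),r)
    m=(P[...,2]>.155)&(P[...,2]<.18)&(np.hypot(P[...,0]-ctr[0],P[...,1]-ctr[1])<.05)
    print("fin",m.sum(),P[m].mean(0) if m.any() else 0, cv2.minAreaRect(P[m][:,:2].astype(np.float32)) if m.any() else 0)
E
```

```text
slotA [0.481 0.165 0.115] [0.499 0.16  0.13 ]
slotB [0.651 0.072 0.115] [0.666 0.069 0.13 ]
bar1 [0.521 0.05  0.134] [0.516 0.05  0.13 ]
bar2 [0.64  0.187 0.139] [0.631 0.189 0.13 ]
fin [0.586 0.117 0.158] [0.553 0.123 0.13 ]
[281.32968804 215.8205711 ]
181 140
scene 3224 ((0.5788795948028564, 0.11822359263896942), (0.2376394271850586, 0.24498236179351807), 60.61833190917969)
fin 76 [0.5822465  0.11687997 0.16475889] ((0.5804224014282227, 0.11750603467226028), (0.04551485925912857, 0.015883496031165123), 40.200164794921875)
side 5284 ((0.5783671736717224, 0.1162237897515297), (0.23913942277431488, 0.23988460004329681), 60.39067840576172)
fin 119 [0.57720764 0.11989391 0.16603301] ((0.5781267881393433, 0.11771155893802643), (0.04371964931488037, 0.014682934619486332), 43.3588752746582)
```

View pics/sidecrop.png

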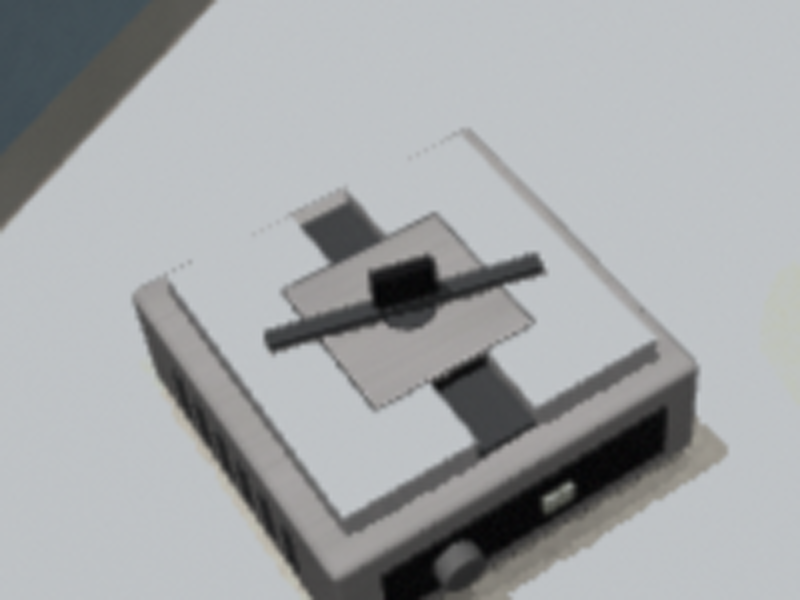

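Run:
```python
import cv2,numpy as np
from h import *
s=np.load("scene0.npz");c=np.load("side0.npz")
print("jar",pt(s,200,163).round(3),"carton",pt(s,166,240).round(3),"tray",pt(s,470,222).round(3))
C=np.array([.5785,.117])
for cc in(s,c):
    P=cloud(cc).reshape(-1,3);g=cc["frame"].max(-1).reshape(-1)
    r=np.hypot(*(P[:,:2]-C).T)
    m=(P[:,2]>.1345)&(P[:,2]<.145)&(r<.1)&(r>.03)
    q=P[m][:,:2]; v=np.linalg.svd(q-q.mean(0))[2][0]
    print(m.sum(),q.mean(0),np.degrees(np.arctan2(v[1],v[0])),np.ptp(q@v))
    m=(P[:,2]>.11)&(P[:,2]<.122)&(r<.112)&(r>.07)
    q=P[m][:,:2];v=np.linalg.svd(q-q.mean(0))[2][0];print("slots",m.sum(),q.mean(0),np.degrees(np.arctan2(v[1],v[0])))
```

```text
jar [ 0.353 -0.41   0.151] carton [ 0.644 -0.479  0.075] tray [0.528 0.512 0.006]
161 [0.58573998 0.12118945] 46.63348685926339 0.18985723601946858
slots 221 [0.59265331 0.10655631] -29.681012280742326
270 [0.57999378 0.12004502] -134.1100406974601 0.18895747270860558
slots 371 [0.56416973 0.12200108] 150.40675915634176
```

Request:
apply_moves(plan=[[0.736,-0.651,-0.2,0,0,0,85],[0.736,-0.651,-0.2,0,0,0,85],[0.736,-0.651,0,0,0,0,85],[0.736,-0.651,0,0,0,0,85],[0.736,-0.651,0,0,0,0,85],[0.736,-0.651,0,0,0,0,85],[0.736,-0.651,0,0,0,0,85],[0.736,-0.651,0,0,0,0,85]], force=20)

```text
clock: 1.1
eef_pos: [0.3571, -0.2066, 0.2509]
eef_rot: [-3.117, -0.389, 0.0]
force: [-0.5, 0.1, -0.4]
opening: 0.0846
grasp_force: 0.0
```

Request:
apply_moves(plan=[[0.736,-0.651,0,0,0,0,85],[0.736,-0.651,0,0,0,0,85],[0.736,-0.651,0,0,0,0,85],[0.736,-0.651,0,0,0,0,85],[0.736,-0.651,0,0,0,0,85],[0.736,-0.651,0,0,0,0,85],[0.736,-0.651,0,0,0,0,85],[0.736,-0.651,0,0,0,0,85]])

```text
clock: 2.1
eef_pos: [0.5784, 0.1181, 0.2506]
eef_rot: [3.117, 0.39, -0.002]
force: [0.1, -1.0, 0.9]
opening: 0.0853
grasp_force: 0.0
```

Request:
apply_moves(plan=[[0,0,0,0,0,-0.91,55],[0,0,0,0,0,-0.91,55],[0,0,0,0,0,-0.91,55],[0,0,0,0,0,-0.91,55],[0,0,0,0,0,-0.91,55],[0,0,0,0,0,-0.91,55],[0,0,0,0,0,-0.89,55],[0,0,0,0,0,0,55]])

```text
clock: 3.1
eef_pos: [0.5776, 0.1166, 0.2506]
eef_rot: [-2.892, -1.226, 0.002]
force: [0.1, 0.4, -0.3]
opening: 0.055
grasp_force: 0.0
```

Run:
```python
from station import read_camera
import cv2,numpy as np
from h import *
c=read_camera("wrist");cv2.imwrite("pics/wrist1.png",c["frame"]);np.savez("wrist1.npz",**c)
P=cloud(c).reshape(-1,3);C=np.array([.578,.117]);r=np.hypot(*(P[:,:2]-C).T)
for n,m in(("fin",(P[:,2]>.163)&(P[:,2]<.175)&(r<.04)),("bar",(P[:,2]>.1345)&(P[:,2]<.146)&(r<.1)&(r>.03))):
    print(n,m.sum(),P[m].mean(0) if m.any() else 0, cv2.minAreaRect(P[m][:,:2].astype(np.float32)) if m.any() else 0)
```

```text
fin 1048 [0.58008251 0.11786421 0.16920237] ((0.5794947147369385, 0.11695009469985962), (0.043432191014289856, 0.011475646868348122), 45.66473388671875)
bar 3023 [0.58929272 0.12722595 0.13955645] ((0.5791416168212891, 0.11674278974533081), (0.19000281393527985, 0.013812759891152382), 45.759708404541016)
```

View pics/wrist1.png

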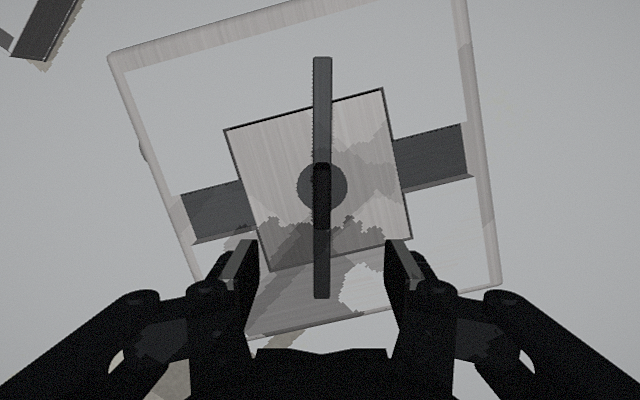

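The wrist view shows the bar vertical at u≈322 with the fin at (322,195), centred between the fingers (260 and 385). The measured centre is (0.579,0.117) at 45.7°, which matches the given sizes, so I descend.

Request:
apply_moves(plan=[[0.02,0.017,0.4,0,0,0.05,45],[0,0,0.4,0,0,0,45],[0,0,0.4,0,0,0,45],[0,0,0.4,0,0,0,45],[0,0,0.3,0,0,0,45],[0,0,0.13,0,0,0,45],[0,0,0,0,0,0,45]])

```text
clock: 4.03
eef_pos: [0.5791, 0.1168, 0.1495]
eef_rot: [-2.895, -1.221, 0.001]
force: [-0.1, -0.5, 0.7]
opening: 0.0449
grasp_force: 0.0
```

Request:
apply_moves(plan=[[0,0,0,0,0,0,30],[0,0,0,0,0,0,22],[0,0,0,0,0,0,18],[0,0,0,0,0,0,15]])

```text
clock: 4.53
eef_pos: [0.5792, 0.1168, 0.15]
eef_rot: [2.894, 1.221, 0.001]
force: [0.9, -0.4, -0.1]
opening: 0.0146
grasp_force: 0.0
```

Request:
apply_moves(plan=[[0,0,0,0,0,0,13.5],[0,0,0,0,0,0,12.8],[0,0,0,0,0,0,12.4],[0,0,0,0,0,0,12.4]])

```text
clock: 5.03
eef_pos: [0.5789, 0.1171, 0.1498]
eef_rot: [-2.894, -1.221, 0.001]
force: [-1.6, 2.7, 0.5]
opening: 0.0127
grasp_force: 1.2
```

Request:
apply_moves(plan=[[0,0,0,0,0,0.4,12.4],[0,0,0,0,0,0.6,12.4],[0,0,0,0,0,0.6,12.4],[0,0,0,0,0,0.4,12.4]])

```text
clock: 5.52
eef_pos: [0.5786, 0.1172, 0.1498]
eef_rot: [-2.99, -0.962, 0.002]
force: [-4.2, 2.7, 1.8]
opening: 0.0125
grasp_force: 3.4
```

Request:
apply_moves(plan=[[0,-0.01,0,0,0,0.7,12.4],[0,0,0,0,0,0.8,12.4],[0,0,0,0,0,0.8,12.4],[0,0,0,0,0,0.8,12.4],[0,0,0,0,0,0.8,12.4],[0,0,0,0,0,0.8,12.4],[0,0,0,0,0,0.8,12.4],[0,0,0,0,0,0.5,12.4]])

```text
clock: 6.52
eef_pos: [0.5786, 0.1174, 0.1498]
eef_rot: [-3.138, -0.154, 0.001]
force: [-3.4, 2.7, 2.5]
opening: 0.0127
grasp_force: 3.4
```

Request:
apply_moves(plan=[[0,0,0,0,0,0.7,12.4],[0,0,0,0,0,0.8,12.4],[0,0,0,0,0,0.8,12.4],[0,0,0,0,0,0.8,12.4],[0,0,0,0,0,0.8,12.4],[0,0,0,0,0,0.8,12.4],[0,0,0,0,0,0.8,12.4],[0,0,0,0,0,0.7,12.4]])

```text
clock: 7.52
eef_pos: [0.5786, 0.1175, 0.1498]
eef_rot: [-3.065, 0.69, 0.001]
force: [-2.6, 2.7, 1.8]
opening: 0.0124
grasp_force: 3.7
```

Request:
apply_moves(plan=[[0,0,0,0,0,0.7,12.4],[0,0,0,0,0,0.15,12.4],[0,0,0,0,0,0,12.4],[0,0,0,0,0,0,12.4]])

```text
clock: 8.02
eef_pos: [0.5787, 0.1174, 0.1497]
eef_rot: [-3.038, 0.799, 0.001]
force: [-3.8, 3.0, 2.4]
opening: 0.0119
grasp_force: 3.0
```

```bash
cat > w.py <<'E'
from station import read_camera,status
import cv2,numpy as np,sys
from h import *
for n in ("wrist","side"):
    c=read_camera(n)
    if n==sys.argv[1]: cv2.imwrite(f"pics/{sys.argv[2]}.png",c["frame"] if n=="wrist" else cv2.resize(c["frame"][140:290,181:381],None,fx=4,fy=4,interpolation=2))
    P=cloud(c).reshape(-1,3);C=np.array([.579,.1168]);r=np.hypot(*(P[:,:2]-C).T)
    lo=float(sys.argv[3])
    m=(P[:,2]>lo)&(P[:,2]<lo+.0115)&(r<.1)&(r>.06)
    a=np.arctan2(*(P[m][:,:2]-C).T[::-1]);m[np.where(m)[0][np.abs(np.cos(a+.515))<.85]]=False
    q=P[m][:,:2]-C
    if m.sum()>20:
        v=np.linalg.svd(q)[2][0];print(n,m.sum(),np.degrees(np.arctan(v[1]/v[0])),P[m][:,2].mean(),np.ptp(q@v))
s=status.observe();print(s["eef_pos"],np.degrees(2*np.arctan(s["eef_rot"][1]/s["eef_rot"][0])),s["force"],s["grasp_force"],s["clock"])
E
python3 w.py wrist wrist2 .1345
```

```text
wrist 2919 -28.02489095000014 0.13956416999162688 0.15680857089799138
side 87 -28.73649486937182 0.1401456675224037 0.1816572616696237
[0.57875609 0.11744138 0.14974303] -29.47489706217734 [-3.29809226  2.811041    1.38630241] 3.0453651398420334 8.125
```

View pics/wrist2.png

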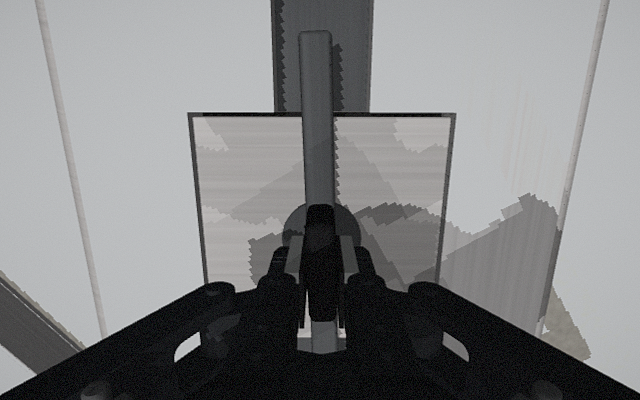

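The bar lies in the middle of the front slot strip (u 274–372, bar at about 316), 1–1.5° from the slot line, with the panel still up. Next I release, shut the fingers and press on the fin's top.

Request:
apply_moves(plan=[[0,0,0,0,0,0,15],[0,0,0,0,0,0,20],[0,0,0,0,0,0,30],[0,0,0,0,0,0,30],[0,0,-0.3,0,0,0,30],[0,0,-0.4,0,0,0,30],[0.008,0.005,-0.1,0,0,0,10],[0,0,0,0,0,0,0]])

```text
clock: 9.12
eef_pos: [0.5795, 0.1168, 0.1907]
eef_rot: [-3.038, 0.8, -0.003]
force: [-0.8, -0.1, -0.1]
opening: 0.0002
grasp_force: 0.0
```

Request:
apply_moves(plan=[[0,0,0,0,0,0,0],[0,0,0,0,0,0,0],[0,0,0.1,0,0,0,0],[0,0,0.1,0,0,0,0]])

```text
clock: 9.62
eef_pos: [0.5789, 0.1168, 0.179]
eef_rot: [3.038, -0.8, -0.001]
force: [0.4, 0.4, 0.3]
opening: 0.0002
grasp_force: 0.0
```

```bash
python3 w.py side side2 .1345
```

```text
wrist 2296 -28.137777723127613 0.13957247996062555 0.18124714825200966
side 95 -27.596173293299294 0.13975506336642157 0.1845393883845263
[0.57851359 0.11669713 0.1784186 ] -29.49788544665133 [0.45069823 0.55981209 0.00292435] 0.0 9.725
```

View pics/side2.png

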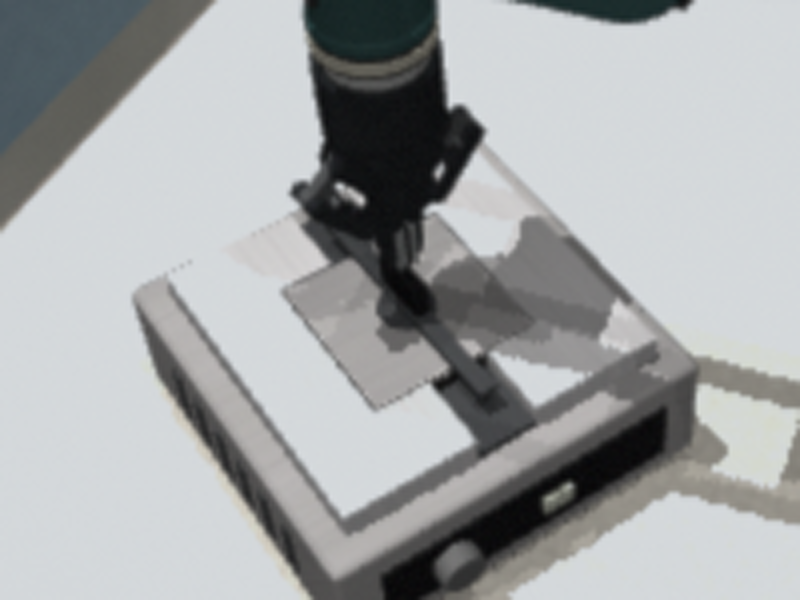

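The shut fingers stand over the fin at (400,265), and the bar's front end at (485,385) is above the front slot. I press in small steps.

Request:
apply_moves(plan=[[0,0,0.06,0,0,0,0],[0,0,0.06,0,0,0,0],[0,0,0.04,0,0,0,0],[0,0,0.04,0,0,0,0],[0,0,0.04,0,0,0,0],[0,0,0,0,0,0,0]])

```text
clock: 10.48
eef_pos: [0.5791, 0.1168, 0.1685]
eef_rot: [-3.038, 0.8, -0.001]
force: [-1.7, -0.2, 4.5]
opening: -0.0001
grasp_force: 1.9
```

Request:
apply_moves(plan=[[0,0,0.03,0,0,0,0],[0,0,0.03,0,0,0,0],[0,0,0.03,0,0,0,0],[0,0,0.03,0,0,0,0],[0,0,0,0,0,0,0]])

```text
clock: 11.1
eef_pos: [0.5792, 0.1168, 0.1626]
eef_rot: [-3.038, 0.8, -0.001]
force: [-2.7, -0.4, 6.1]
opening: -0.0002
grasp_force: 3.4
```

Request:
apply_moves(plan=[[0,0,0.02,0,0,0,0],[0,0,0.02,0,0,0,0],[0,0,0.02,0,0,0,0],[0,0,0,0,0,0,0]])

```text
clock: 11.6
eef_pos: [0.5792, 0.1168, 0.1601]
eef_rot: [-3.038, 0.8, -0.002]
force: [-3.3, -0.4, 7.9]
opening: 0.0003
grasp_force: 4.0
```

Request:
apply_moves(plan=[[0,0,0.02,0,0,0,0],[0,0,0.02,0,0,0,0],[0,0,0,0,0,0,0]])

```text
clock: 11.98
eef_pos: [0.5792, 0.1168, 0.1584]
eef_rot: [-3.038, 0.8, -0.002]
force: [-3.7, -0.2, 9.1]
opening: -0.0002
grasp_force: 4.4
```

Request:
apply_moves(plan=[[0,0,0.01,0,0,0,0],[0,0,0.01,0,0,0,0],[0,0,0,0,0,0,0]])

```text
clock: 12.35
eef_pos: [0.5792, 0.1168, 0.158]
eef_rot: [-3.038, 0.8, -0.003]
force: [-4.5, -0.6, 10.3]
opening: 0.0001
grasp_force: 5.2
```

Request:
apply_moves(plan=[[0,0,0.01,0,0,0,0],[0,0,0.01,0,0,0,0],[0,0,0,0,0,0,0],[0,0,0,0,0,0,0]])

```text
clock: 12.85
eef_pos: [0.5792, 0.1168, 0.1579]
eef_rot: [-3.037, 0.799, -0.004]
force: [-5.5, -0.6, 13.5]
opening: -0.0002
grasp_force: 6.6
```

```bash
python3 w.py wrist wrist3 .1225
python3 - <<'E'
from station import read_camera
from h import *
P=cloud(read_camera("wrist")).reshape(-1,3);q=P[:,:2]-[.579,.1168];a=np.radians(-29.6)
u=q@[np.cos(a),np.sin(a)];v=q@[-np.sin(a),np.cos(a)]
for s in(1,-1):
  m=(np.abs(u)<.05)&(s*v>.03)&(s*v<.055)
  if m.any():print("panel z",s,m.sum(),np.median(P[m][:,2]))
  m=(np.abs(u)<.05)&(s*v>.07)&(s*v<.1)
  if m.any():print("frame z",s,m.sum(),np.median(P[m][:,2]))
E
```

```text
wrist 10090 -28.98770738299458 0.12910662982039084 0.17632420150084482
side 364 -22.82568123525987 0.12952578089508704 0.19481460079091828
[0.57926029 0.11681175 0.15794636] -29.4901329100633 [-6.03422495 -0.0863749  13.3035168 ] 6.591945304535329 12.95
panel z 1 17693 0.22505982390510992
frame z 1 9686 0.12978191247924048
panel z -1 17791 0.2234897520529589
frame z -1 9673 0.1297471679583615
```

The tip height of 0.158 m is exactly the fin top with the panel 12 mm down. The force has risen past the 9 N spring load onto the stop and is steady at 13 N, so I hand in.

```bash
python3 -c "
from station import robot
print(robot.close_job())"
```

```text
the job is handed in; nothing more can be done
None
```

I lined the bar up with the slots (within about 2°), pressed the panel 12 mm down onto its stop by the tip height, and handed in while holding it there with about 13 N; the verdict was not shown.

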